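# Put the polisher drive into reverse

## Robot

A 7-joint arm with a two-finger parallel gripper is mounted at the origin on the work surface. World frame = base frame: x ahead of the robot, y to its left, z up, the work surface at z = 0. Lengths are in m, angles in rad, forces in N, time in s.
With the tool pointing down it reaches from about 0.425 to 0.925 m from the base axis. Payload 6.8 kg.
Tool frame: the origin (TCP) lies at the very end of the fingers, on their centre line; the grasp point (between the pads) lies bot.grip_point_offset behind it (bot.grip_point_offset is the distance from the TCP to the grasp point, in m); z points along the fingers, y is the line along which they close (so a half turn about z gives the same grasp; the last joint's range is limited). The gripper opens to 85 mm and grips with 20 to 120 N. Pads are 22 mm wide; open, the fingers measure 114 mm over their backs; the gripper's body (76 mm by 85 mm) begins 54 mm behind the grasp point. The pads swing forward as they close: fully open they stand 13 mm farther back than shut.
Start: joints at [1.057, 0.477, 0.022, 1.555, -0.011, 1.109, -0.083], TCP at [0.266, -0.62, 0.231] pointing down, gripper open.
Joint ranges: [-2.96, 2.96], [-0.34, 2.1], [-1.41, 1.46], [0.24, 2.44], [-1.37, 4.51], [0.17, 1.92], [-2.96, 2.96]. Speed limits (rad/s): [2.39, 2.39, 3.14, 3.14, 3.14, 3.14, 3.14].

## Interface

Orientations are given as a unit quaternion [w, x, y, z].
In Python, from station import bot, imaging gives the robot as it stands. The module is installed in compiled form; this text tells all that it offers.
- The arm moves only by the tool carry_out, never from a script. Its argument "targets" is one flat list of numbers, 5 for each row, row after row: the closure in counts, from 0 (fully open) to 255 (shut), then the shift along the world's x, y, z in mm, then the turn about the world's z in degrees. A call has 1 to 20 rows; each row shifts and turns the commanded pose from where the row before left it; what a row does not reach is not made up. A row lasts 1/10 s, in which the tool goes at most 50 mm and 8.59 degrees, less where a joint would pass 70% of its speed; a pose out of reach is approached as far as the arm can. A call is refused whole if a number of a shift passes 50 or a number of a turn 8.59, either way. A call with a gripper value outside its range is refused whole. The fingers move at their own pace and stop on an object; "newtons" is the grip in N (left out, the last holds). Time passes only in rows, so rows that do not move let the fingers close. It gives the time, the measured TCP pose, the force, the opening and the grip force at its end, in the units of the state.
- bot.get_obs(): the state, without advancing time (a new reading comes with each control period).
- imaging.read_camera(name): name is "scene" or "top"; returns a dict with "frame" (480x640x3 uint8, red, green, blue), "fov_y" (degrees; the focal length in pixels is half the picture's height over the tangent of half this angle, whatever the lens; pixels are square), "cx", "cy" (the principal point, pixels), "pose" (4x4, takes a point from camera to world coordinates). Camera axes: x right, y up, looking along -z (the intrinsics and any distortion apply to the point x, -y, -z); pixel columns grow to the right and rows downward; lengths in m; the calibration is good to about 2 mm. A picture is of the moment at which its call begins. There is no depth.
- bot.hand_in(): hands the job in; it is judged then, once.
The state is a dict: "t": time; "q": joint angles; "joint_vel": joint speeds; "joint_torque": joint torques, N m; "eef_pos": TCP position; "tool_rot": TCP orientation; "contact_force": force on the tool from outside, world axes, zero at the start; "torque": the same for the moment, N m; "gripper_width": opening from 0.0 (shut) to 1.0 (fully open); "grasp_force": force on a finger pad.
Only numpy, scipy, OpenCV 4.12 (cv2) and the standard library are available. Lean on these libraries where they do the work, as an engineer would, in place of code of your own. Each camera call takes 0.05 s, during which the arm holds its last target. There are 200 camera calls.

## Task

Put the polishing machine's drive into reverse. Of the two shift levers on the bench, take the one with the lockout collar: lift the collar on its stick, push the lever, with the collar up, over its two gate posts all the way to the far end of its slot, and let go so that the collar drops fully down again behind the posts. Leave the other, plain ball-knob lever where it is.

Things in the scene. Friction and masses are not known exactly. Their poses are not given: they have to be found in the camera images.
- collar_grip (a point): Centre of the lockout collar, a dark steel sleeve 34 mm wide, 36 mm tall, on the stick of one lever; grip it here, best closing along y. The stick's 20 mm cap tops out 42 mm above it (collar down). z: up the stick; y: hinge axis, level; x: the way to push, away from the robot. Collar down, the hinge is 126 mm below this point along the stick, 15 mm above the bench, mid-box.
- selector_lever (a joint): Swing of the collared lever, rad: 0 leans 0.28 to the robot's side, 0.28 upright, 0.56 far stop. Starts at 0 to 0.08; stays where left (about 2 N at the collar moves it). Its grey box is 150 x 100 mm, 85 mm high; mid-swing two gate posts, 10 mm thick, tops 114 mm above the bench, flank the slot. Collar down, they block it at 0.18; past 0.38 the collar can drop behind them.
- lockout_collar (a joint): Lift of the collar along the stick, m: 0 down, 0.022 top stop. 36 mm below its centre it carries an 8 mm cross-pin, 60 mm long along the hinge axis, that strikes the gate posts when down and passes over them when lifted 0.016 or more; 0.019 is a good lift. A spring and its weight pull it down with 4 to 6 N, so it drops by itself when let go.
- plain_knob (a point): Centre of the 32 mm black ball knob of the other, plain lever, which has no collar and no gate posts, on an equal grey box. It stands about 165 mm above the bench, leaning either way. Not to be moved.
Mind the look-alikes: they are no part of the job. What is shaped like the part that bears collar_grip but orange or purple is not meant.

How it is judged:
By the outcome, as a careful person would: the job done as asked, in the order asked, and still so for the second after the job is handed in, with the robot touching nothing.
It also fails if it takes over 29 s, if anything falls off the work surface, if the arm or the gripper's body presses on something with over 40 N, if the wrist force passes 120 N, or if a joint passes its speed limit or range.

## Working session

There is one attempt and no reset: what is moved stays moved. The work goes in short steps, Python scripts to look and compute and a tool call to move; the robot and the scene stay as the last step left them, time stands still between calls to the robot, and variables do not carry over. Pictures are saved under pics/ and viewed, at most 10 in all, crops included, and the job is handed in when it is done.

Besides the shell and the picture viewer there is one more tool, called after "Request:" by a JSON object that holds its "op" and its "data", one argument or row to a line. carry_out: Moves the arm, as the interface text tells. Its arguments: {"type":"object","properties":{"targets":{"type":"array","items":{"type":"number"}},"newtons":{"type":"number"}},"required":["targets"]}

```bash
mkdir -p pics
python3 - <<'E'
from station import bot, imaging
import cv2,numpy as np
for n in("scene","top"):
    c=imaging.read_camera(n);cv2.imwrite(f"pics/{n}0.png",c["frame"][:,:,::-1])
    print(n,{k:v for k,v in c.items() if k!="frame"})
print(bot.get_obs(),bot.grip_point_offset)
E
```

```text
scene {'fov_y': 48.24054783701899, 'cx': 312.7176333617215, 'cy': 232.52993584251138, 'pose': array([[ 0.02973508, -0.66240857,  0.74855241,  1.02479891],
       [ 0.9993547 ,  0.0046051 , -0.03562267, -0.03855892],
       [ 0.0201496 ,  0.74912861,  0.66211805,  0.64301991],
       [ 0.        ,  0.        ,  0.        ,  1.        ]])}
top {'fov_y': 47.817144831354994, 'cx': 320.8435871804497, 'cy': 231.93574223091852, 'pose': array([[ 0.02015273,  0.9965302 , -0.08075535,  0.38441794],
       [-0.99965963,  0.01874562, -0.01814483, -0.01483201],
       [-0.01656806,  0.08109353,  0.99656878,  0.89546189],
       [ 0.        ,  0.        ,  0.        ,  1.        ]])}
{'t': 0.1, 'q': array([ 1.05688918,  0.47776217,  0.02234431,  1.55630449, -0.01149616,
        1.10930257, -0.08307518]), 'joint_vel': array([-1.23856262e-03, -6.60229690e-05,  1.01297905e-03, -3.16311444e-03,
       -2.72277796e-04,  5.02449802e-04,  1.06793032e-03]), 'joint_torque': array([ 4.79034061e-03, -5.97766435e+01,  1.61403783e+00, -2.81958300e+01,
        1.29343182e-02,  4.97970352e-03, -6.86903581e-05]), 'eef_pos': array([ 0.26625063, -0.61971262,  0.23041328]), 'tool_rot': array([-7.92351997e-04,  9.79480672e-01,  2.01536436e-01, -2.26778289e-04]), 'contact_force': array([-0.08256498,  0.54326924, -0.70629637]), 'torque': array([-0.02244393,  0.02710624,  0.05279203]), 'grasp_force': 0.0, 'gripper_width': 0.9997086151625353} 0.0187
```

View pics/scene0.png

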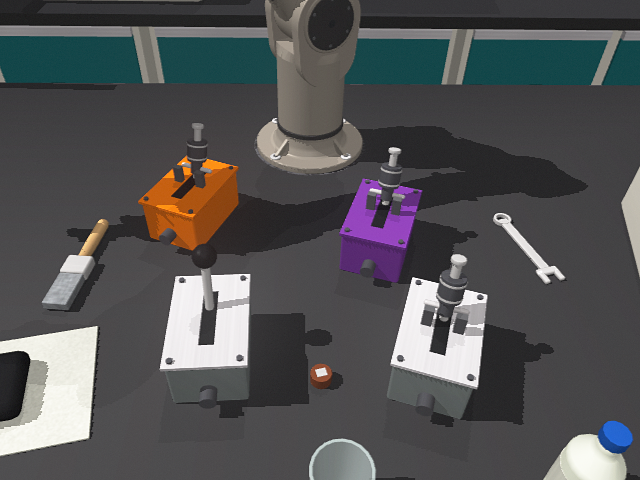

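View pics/top0.png

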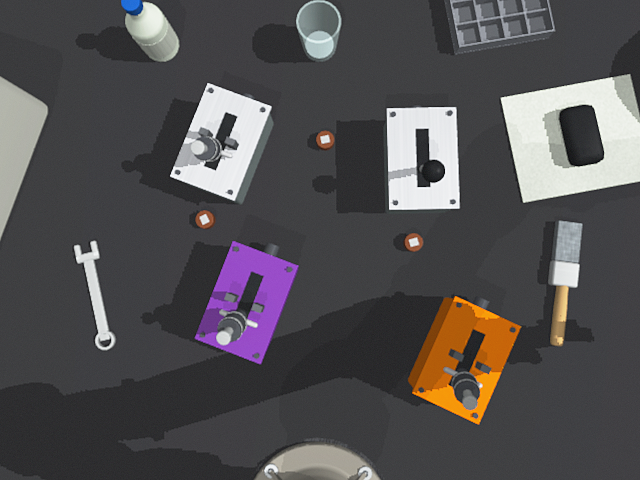

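The collared grey lever stands at top-view pixel (205,150) and scene pixel (452,290). The plain ball lever is at top (433,170). The purple and orange levers are decoys. Next I measure the target.

```bash
cat > h.py <<'E'
import numpy as np,cv2
from station import bot, imaging
def ray(c,u,v):
    f=240/np.tan(np.radians(c["fov_y"]/2)); P=c["pose"]
    d=P[:3,:3]@np.array([(u-c["cx"])/f,-(v-c["cy"])/f,-1.]); return P[:3,3],d/np.linalg.norm(d)
def onz(c,u,v,z):
    o,d=ray(c,u,v); return o+d*(z-o[2])/d[2]
def tri(a,b):
    (o,d),(p,e)=a,b
    s=np.linalg.lstsq(np.c_[d,-e],p-o,rcond=None)[0]; A=o+s[0]*d;B=p+s[1]*e
    return (A+B)/2,np.linalg.norm(A-B)
def proj(c,p):
    f=240/np.tan(np.radians(c["fov_y"]/2)); P=c["pose"]; q=P[:3,:3].T@(np.array(p)-P[:3,3])
    return np.array([c["cx"]+f*q[0]/-q[2],c["cy"]-f*q[1]/-q[2]])
E
python3 - <<'E'
from h import *
t=imaging.read_camera("top");s=imaging.read_camera("scene")
for c,(x0,y0,x1,y1),nm in((t,(160,75,280,210),"t"),(s,(380,245,500,380),"s")):
    im=c["frame"]; g=im.min(axis=2); m=np.zeros_like(g); m[y0:y1,x0:x1]=(g[y0:y1,x0:x1]>(170 if nm=='t' else 170))*255
    cs,_=cv2.findContours(m,0,2); k=max(cs,key=cv2.contourArea); h=cv2.convexHull(k)
    q=cv2.approxPolyN(h,4) if hasattr(cv2,'approxPolyN') else cv2.boxPoints(cv2.minAreaRect(h))
    q=q.reshape(-1,2); w=np.array([onz(c,u,v,.085) for u,v in q])
    print(nm,q.tolist(),"\n",w.round(4),w.mean(0),np.linalg.norm(w-np.roll(w,1,0),axis=1))
a=[cv2.resize(c["frame"][y:y+120,x:x+100,::-1],None,fx=4,fy=4,interpolation=2) for c,x,y in((t,165,85),(s,400,250))]
cv2.imwrite("pics/z.png",np.hstack(a))
E
```

```text
t [[272, 106], [234, 201], [169, 176], [207, 82]] 
 [[0.6424 0.0787 0.085 ]
 [0.4946 0.1323 0.085 ]
 [0.5311 0.2328 0.085 ]
 [0.6788 0.1802 0.085 ]] [0.58672487 0.1559886  0.085     ] [0.10776752 0.1572309  0.10692185 0.15669639]
s [[482, 335], [477, 387], [390, 363], [417, 258]] 
 [[0.597  0.2061 0.085 ]
 [0.6737 0.1794 0.085 ]
 [0.6382 0.0799 0.085 ]
 [0.4527 0.1463 0.085 ]] [0.59039911 0.15293113 0.085     ] [0.15620359 0.08122216 0.10571338 0.19703332]
```

View pics/z.png

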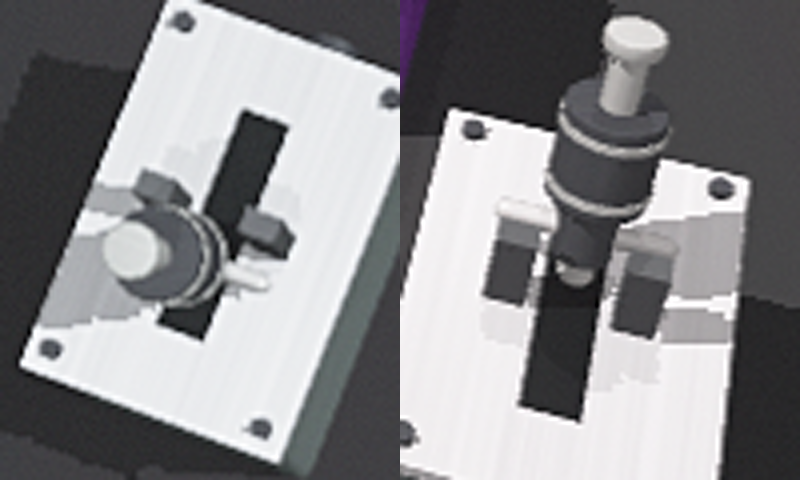

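The crop gives the cap at top ≈(199,147) and scene ≈(459,257.5), with the collar between the light rings. The posts lie ahead of it.

Run:
```python
from h import *
t=imaging.read_camera("top");s=imaging.read_camera("scene")
cap,e=tri(ray(t,199.2,147),ray(s,459.2,257.7)); print("cap",cap.round(4),e)
yaw=np.radians(-19.9);X=np.array([np.cos(yaw),np.sin(yaw),0]);Y=np.array([-X[1],X[0],0])
for n,c,px in(("top slot far,near ends",t,[(231.5,114.5),(211,167.5)]),("scn",s,[(437.8,353)])):
    for p in px:print(n,onz(c,*p,.085).round(4))
for n,c,px in(("scr t",t,[(211,90.3),(262.5,109.5),(177.5,172),(230,192.3)]),("scr s",s,[(418.5,282.3),(480.3,297),(401.5,358.5)])):
    print(n,[onz(c,*p,.087).round(4).tolist() for p in px])
for n,H in(("box",np.array([.587,.156,.015])),):
    r=cap-H;print(n,"along,side,up",r@X,r@Y,r[2],"lean",np.arctan2(r@X,r[2]),np.hypot(r@X,r[2]))
# post tops
print("posts", [onz(t,a,b,.114).round(4) for a,b in((206,132),(231,143))])
```

```text
cap [0.5537 0.165  0.1834] 0.0026262451912827177
top slot far,near ends [0.6282 0.1406 0.085 ]
top slot far,near ends [0.5453 0.1691 0.085 ]
scn [0.6243 0.1424 0.085 ]
scr t [[0.665, 0.173, 0.087], [0.6361, 0.0929, 0.087], [0.5372, 0.2194, 0.087], [0.5075, 0.1384, 0.087]]
scr s [[0.5043, 0.139, 0.087], [0.5331, 0.2205, 0.087], [0.6332, 0.0947, 0.087]]
box along,side,up -0.03441092416085895 -0.0028639017658700066 0.16836464595719247 lean -0.20160670936745523 0.1718451794782011
posts [array([0.5925, 0.1719, 0.114 ]), array([0.5766, 0.1343, 0.114 ])]
```

Request:
{"op": "carry_out", "data": {
  "targets": [0,40,20,6,-2.16,0,40,20,6,-2.16,0,40,20,6,-2.16,0,40,20,6,-2.16,0,40,20,6,-2.16,0,6.3,45.6,0,-2.16,0,6.3,45.6,0,-2.16,0,6.3,45.6,0,-2.16,0,6.3,45.6,0,-2.16,0,6.3,45.6,0,-2.16,0,6.3,45.6,0,-2.16,0,6.3,45.6,0,-2.16,0,6.3,45.6,0,-2.16,0,6.3,45.6,0,-2.16,0,6.3,45.6,0,-2.16,0,6.3,45.6,0,-2.16,0,6.3,45.6,0,-2.16,0,6.3,45.6,0,-2.16,0,6.3,45.6,0,-2.16,0,6.3,45.6,0,-2.16],
  "newtons": 40
}}

```text
t: 2.3
eef_pos: [0.561, 0.1655, 0.2615]
tool_rot: [0.0, 0.985, -0.174, 0.0]
contact_force: [0.8, -0.1, 0.3]
gripper_width: 0.998
grasp_force: 0.0
```

Request:
{"op": "carry_out", "data": {
  "targets": [0,0,0,0,0,0,0,0,0,0]
}}

```text
t: 2.5
eef_pos: [0.5607, 0.1651, 0.261]
tool_rot: [0.0, 0.985, -0.172, -0.0]
contact_force: [-0.3, -0.1, 0.4]
gripper_width: 0.998
grasp_force: 0.0
```

Request:
{"op": "carry_out", "data": {
  "targets": [0,0,0,-40,0,0,0,0,-40,0,0,0,0,-25,0,0,0,0,-20,0,0,0,0,-17,0,0,0,0,0,0]
}}

```text
t: 3.1
eef_pos: [0.5595, 0.1609, 0.117]
tool_rot: [0.002, 0.985, -0.174, -0.002]
contact_force: [-0.0, -0.6, -0.3]
gripper_width: 0.998
grasp_force: 0.0
```

Run:
```python
from h import *
t=imaging.read_camera("top");s=imaging.read_camera("scene")
a=[cv2.resize(c["frame"][y:y+150,x:x+130,::-1],None,fx=3,fy=3,interpolation=2) for c,x,y in((t,150,80),(s,385,225))]
cv2.imwrite("pics/z2.png",np.hstack(a))
```

```text
(no output)
```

View pics/z2.png

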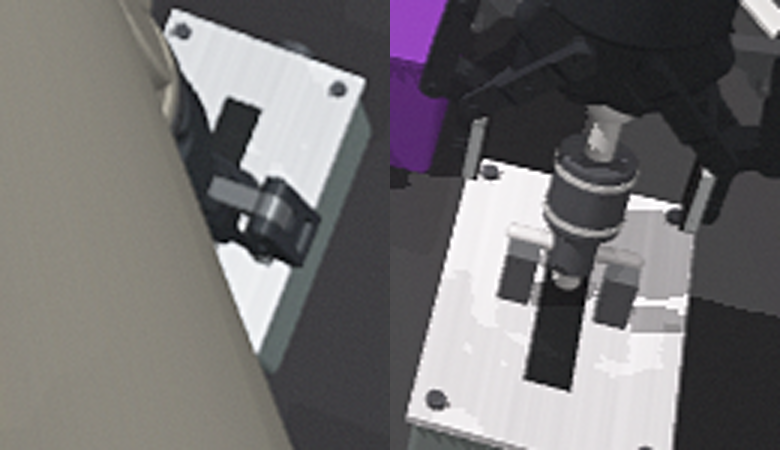

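The pads at x≈477 and 700 sit evenly either side of the collar at x≈590, so I close.

Request:
{"op": "carry_out", "data": {
  "targets": [0,0,0,0,0,100,0,0,0,0,140,0,0,0,0,255,0,0,0,0,255,0,0,0,0,255,0,0,0,0],
  "newtons": 40
}}

```text
t: 3.8
eef_pos: [0.5616, 0.1653, 0.1202]
tool_rot: [-0.001, 0.985, -0.173, 0.001]
contact_force: [0.9, 2.5, 3.4]
gripper_width: 0.386
grasp_force: 40.3
```

Run:
```python
from h import *
o=bot.get_obs();print({k:o[k] for k in("t","eef_pos","contact_force","torque","gripper_width","grasp_force")})
```

```text
{'t': 3.8, 'eef_pos': array([0.56164817, 0.16530036, 0.12015167]), 'contact_force': array([0.87235452, 2.5110983 , 3.37740069]), 'torque': array([ 0.66428759, -0.03591281, -0.02722151]), 'gripper_width': 0.3855039627807385, 'grasp_force': 40.33954381942749}
```

Request:
{"op": "carry_out", "data": {
  "targets": [255,-0.9,0.3,4.7,0,255,-0.9,0.3,4.7,0,255,-0.9,0.3,4.7,0,255,-0.9,0.4,4.7,0,255,0,0,0,0,255,0,0,0,0],
  "newtons": 50
}}

```text
t: 4.4
eef_pos: [0.5579, 0.1665, 0.138]
tool_rot: [-0.001, 0.985, -0.173, 0.001]
contact_force: [4.0, 5.1, -4.6]
gripper_width: 0.386
grasp_force: 50.2
```

Run:
```python
from h import *
s=imaging.read_camera("scene")
cv2.imwrite("pics/z3.png",cv2.resize(s["frame"][225:375,385:515,::-1],None,fx=4,fy=4,interpolation=2))
```

```text
(no output)
```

View pics/z3.png

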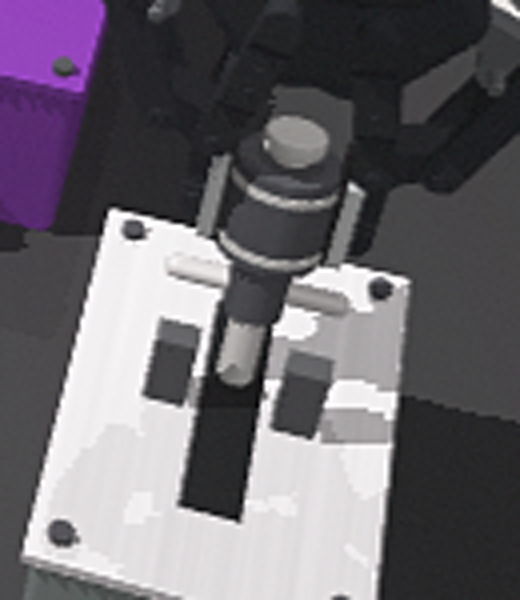

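The collar is up, with the cross-pin clear above the post tops. I swing along the arc, first half now.

Request:
{"op": "carry_out", "data": {
  "targets": [255,6.5,-2.3,1.3,0,255,6.5,-2.4,0.9,0,255,6.5,-2.4,0.6,0,255,6.6,-2.4,0.2,0,255,6.6,-2.4,-0.1,0,255,0,0,0,0]
}}

```text
t: 5.05
eef_pos: [0.5887, 0.1555, 0.1396]
tool_rot: [-0.001, 0.985, -0.172, -0.002]
contact_force: [0.7, 7.0, -5.5]
gripper_width: 0.38
grasp_force: 50.3
```

Request:
{"op": "carry_out", "data": {
  "targets": [255,6.5,-2.4,0.1,0,255,6.5,-2.4,-0.6,0,255,6.5,-2.3,-1.1,0,255,6.4,-2.3,-1.4,0,255,6.4,-2.3,-1.7,0,255,0,0,0,0]
}}

```text
t: 5.65
eef_pos: [0.6208, 0.144, 0.1346]
tool_rot: [-0.001, 0.985, -0.172, -0.002]
contact_force: [0.8, 7.2, -5.3]
gripper_width: 0.38
grasp_force: 50.2
```

Run:
```python
from h import *
s=imaging.read_camera("scene")
cv2.imwrite("pics/z4.png",cv2.resize(s["frame"][225:375,385:515,::-1],None,fx=4,fy=4,interpolation=2))
```

```text
(no output)
```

View pics/z4.png

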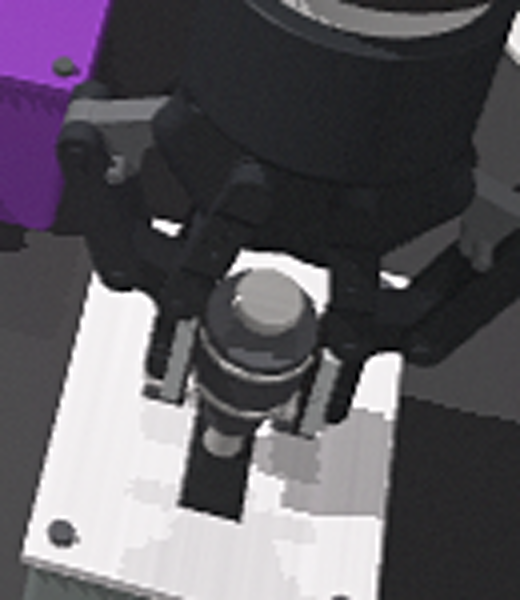

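Not at the stop yet, since no force has built up. I keep pushing in small steps.

Request:
{"op": "carry_out", "data": {
  "targets": [255,1.9,-0.7,-0.6,0,255,1.4,-0.5,-0.4,0,255,0,0,0,0]
}}

```text
t: 6.0
eef_pos: [0.6229, 0.1432, 0.1335]
tool_rot: [-0.001, 0.985, -0.172, -0.003]
contact_force: [-2.1, 7.6, -5.2]
gripper_width: 0.381
grasp_force: 50.0
```

Request:
{"op": "carry_out", "data": {
  "targets": [255,1.9,-0.7,-0.3,0,255,1.0,-0.3,0,0,255,0,0,0,0]
}}

```text
t: 6.3
eef_pos: [0.6258, 0.1422, 0.1333]
tool_rot: [-0.001, 0.985, -0.172, -0.003]
contact_force: [-2.6, 8.0, -4.8]
gripper_width: 0.386
grasp_force: 50.0
```

Run:
```python
from h import *
s=imaging.read_camera("scene")
cv2.imwrite("pics/z5.png",cv2.resize(s["frame"][225:375,385:515,::-1],None,fx=4,fy=4,interpolation=2))
X=np.array([.94,-.34,0])
for H in([.585,.1565,.015],[.587,.156,.015]):
  for a in(.24,.26,.28,.30):
    print(a,((proj(s,np.array(H)+.168*(np.sin(a)*X+[0,0,np.cos(a)]))-[385,225])*4).round(1))
```

```text
0.24 [268.5 312.1]
0.26 [266.5 322.2]
0.28 [264.5 332.4]
0.3 [262.4 342.9]
0.24 [268.3 317.4]
0.26 [266.3 327.6]
0.28 [264.3 337.9]
0.3 [262.2 348.3]
```

View pics/z5.png

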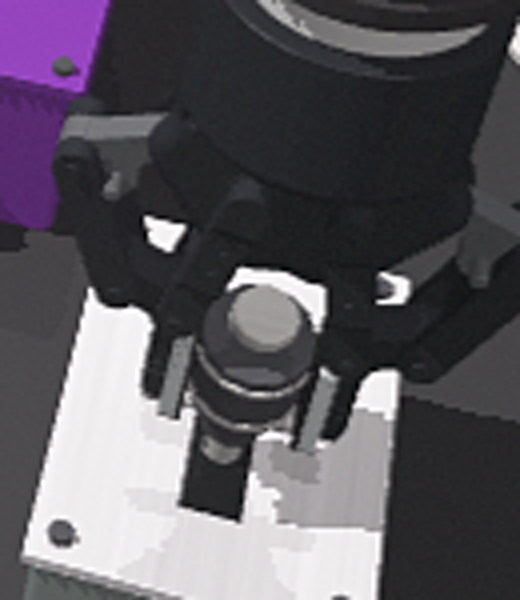

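The cap moved from (268,302) to (265,318), so the lever still follows and is not at the stop. I push on.

Request:
{"op": "carry_out", "data": {
  "targets": [255,1.9,-0.7,-0.5,0,255,1.9,-0.7,-0.5,0,255,0,0,0,0]
}}

```text
t: 6.65
eef_pos: [0.6299, 0.1407, 0.1323]
tool_rot: [-0.001, 0.985, -0.172, -0.003]
contact_force: [-1.6, 6.6, -4.9]
gripper_width: 0.381
grasp_force: 50.1
```

Run:
```python
from h import *
s=imaging.read_camera("scene")
cv2.imwrite("pics/z6.png",cv2.resize(s["frame"][225:375,385:515,::-1],None,fx=4,fy=4,interpolation=2))
```

```text
(no output)
```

View pics/z6.png

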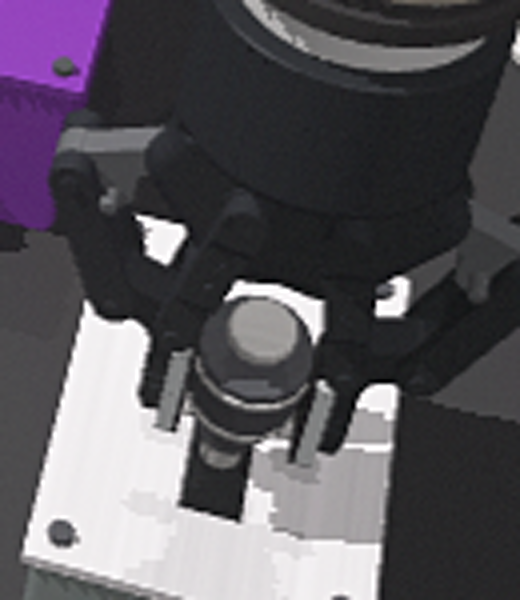

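Request:
{"op": "carry_out", "data": {
  "targets": [255,1.9,-0.7,-0.6,0,255,1.9,-0.7,-0.5,0,255,0,0,0,0]
}}

```text
t: 7.0
eef_pos: [0.6296, 0.1409, 0.1302]
tool_rot: [-0.0, 0.985, -0.171, -0.007]
contact_force: [-12.1, 10.2, -1.9]
gripper_width: 0.375
grasp_force: 50.5
```

At the stop (15 N along the push). I relax part of the strain and open.

Request:
{"op": "carry_out", "data": {
  "targets": [255,-1.9,0.7,0.5,0,0,0,0,0,0,0,0,0,0,0,0,0,0,0,0,0,0,0,0,0,0,0,0,0,0]
}}

```text
t: 7.6
eef_pos: [0.6345, 0.1367, 0.1335]
tool_rot: [0.0, 0.985, -0.174, 0.0]
contact_force: [0.1, -0.2, -0.2]
gripper_width: 1.0
grasp_force: 0.0
```

Request:
{"op": "carry_out", "data": {
  "targets": [0,0,0,15,0,0,0,0,20,0,0,0,0,35,0,0,0,0,45,0,0,0,0,45,0,0,-45,0,0,0,0,-45,0,0,0,0,-45,0,0,0,0,0,-45,10,0,0,0,-45,10,0,0,0,-45,0,0,0,0,-45,0,0,0,0,-45,0,0,0,0,0,0,0]
}}

```text
t: 9.0
eef_pos: [0.4985, -0.0951, 0.3148]
tool_rot: [0.001, 0.984, -0.178, 0.001]
contact_force: [0.2, -0.1, -1.0]
gripper_width: 0.999
grasp_force: 0.0
```

Run:
```python
from h import *
t=imaging.read_camera("top");s=imaging.read_camera("scene")
a=[cv2.resize(c["frame"][y:y+150,x:x+130,::-1],None,fx=3,fy=3,interpolation=2) for c,x,y in((t,150,80),(s,385,245))]
cv2.imwrite("pics/z7.png",np.hstack(a)); cv2.imwrite("pics/s9.png",s["frame"][:,:,::-1])
o=bot.get_obs();print(o["t"],o["contact_force"],o["eef_pos"])
```

```text
9.1 [0.40118367 0.95231234 0.77375488] [ 0.49925268 -0.08874528  0.31449764]
```

View pics/z7.png

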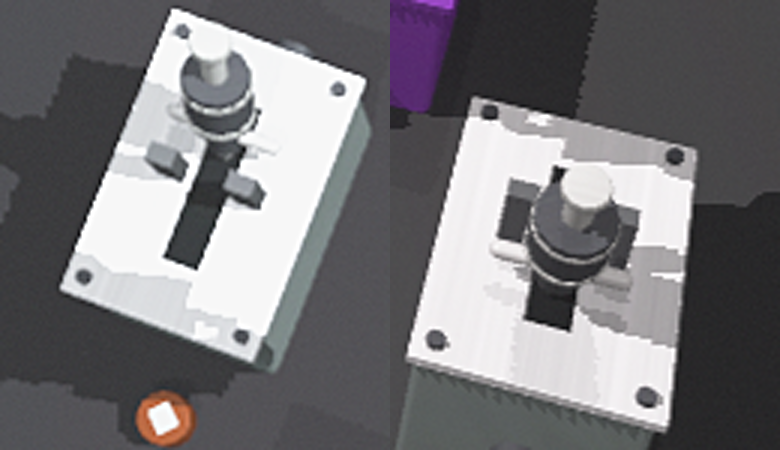

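The collar is down behind the posts. I check the swing numerically.

Run:
```python
from h import *
t=imaging.read_camera("top");s=imaging.read_camera("scene")
def cap(c,x,y,w,h):
    g=c["frame"][y:y+h,x:x+w].min(2); return g
X=np.array([.94,-.34,0])
c1,e1=tri(ray(t,220.3,95.5),ray(s,450.7,306.5)); c0,e0=tri(ray(t,199.2,147),ray(s,459.2,257.7))
print(c1,e1,c0,e0)
d=(c1-c0)@X; print("along",d,"(c1-H)",(c1-[.585,.1565,.015])@X,(c1-[.587,.156,.015])@X)
for a in(.2,.24,.28):print(a,"0->",[.168*(np.sin(b)+np.sin(a)) for b in(.24,.26,.28)])
cv2.imwrite("pics/c.png",np.hstack([cv2.resize(t["frame"][88:128,200:240,::-1],None,fx=10,fy=10,interpolation=2),cv2.resize(s["frame"][295:335,430:470,::-1],None,fx=10,fy=10,interpolation=2)]))
```

```text
[0.6268365  0.13980907 0.17708907] 0.0013708107000139625 [0.553669   0.16501988 0.18336465] 0.0026262451912827177
along 0.07734912517943923 (c1-H) 0.04500122807726467 0.04295122807726467
0.2 0-> [np.float64(0.0733104888133289), np.float64(0.07656598029145235), np.float64(0.0798041965323414)]
0.24 0-> [np.float64(0.07986808247951722), np.float64(0.08312357395764067), np.float64(0.08636179019852973)]
0.28 0-> [np.float64(0.08636179019852973), np.float64(0.08961728167665318), np.float64(0.09285549791754223)]
```

View pics/c.png

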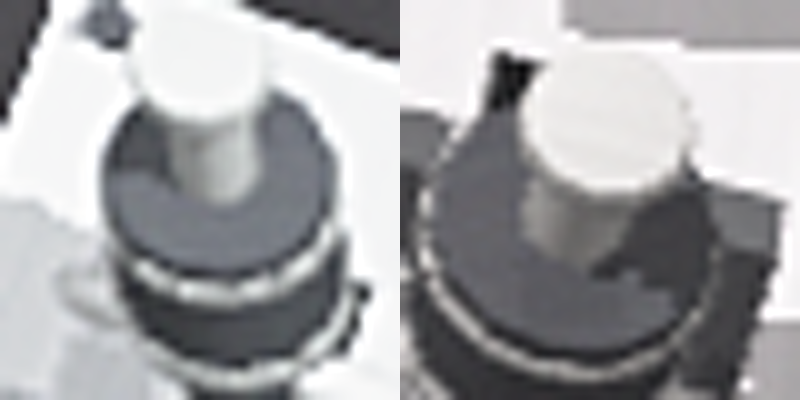

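The cap lies within a pixel of its position at the hard stop (lean ≈0.27–0.28). The collar is down, its pin is ahead of the posts, and the arm is clear.

```bash
python3 -c "
from station import bot
print(bot.hand_in())"
```

```text
the job is handed in; nothing more can be done
None
```

The collared lever is over its posts at the far end of its slot, about 0.55 of 0.56 rad by camera, after I pushed it to a firm stop. Its collar has dropped behind the posts, the plain lever was not touched, and the job was handed in at about 9 s; the hand-in gave no verdict.

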